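# Draw the salt pot forward with the pot hook

## Robot

A 6-joint arm with a two-finger parallel gripper is mounted at the origin on a cart in front of the work surface, level with it; the furniture and walls round the work are solid. World frame = base frame: x ahead of the robot, y to its left, z up, the work surface at z = 0. Lengths are in m, angles in rad, forces in N, time in s.
With the tool pointing down it reaches from about 0.3 to 0.75 m from the base axis. Payload 8.5 kg.
Tool frame: the origin (TCP) lies on the front face of the gripper's body, between the roots of the fingers; the fingertips stand tip_reach ahead of it and the grasp point (between the pads) lies 54 mm ahead of it (tip_reach is the distance from the TCP to the fingertips, in m); z points along the fingers, x is the direction in which the jaws open and shut, and the axes are right-handed (so a half turn about z gives the same grasp; the last joint's range is limited). The gripper opens to 85 mm and grips with 20 to 120 N. Pads are 22 mm wide; open, the fingers measure 114 mm over their backs; the gripper's body (76 mm by 85 mm) begins 54 mm behind the grasp point. The pads swing forward as they close: fully open they stand 13 mm farther back than shut.
Start: joints at [-1.452, 0.381, 1.297, -0, 1.464, -0.215], TCP at [0.18, -0.52, 0.304] pointing down, gripper open.
Joint ranges: [-3.11, 3.11], [-0.89, 2.33], [0.22, 2.48], [-1.42, 4.56], [0.17, 2.85], [-2.88, 2.88]. Speed limits (rad/s): [2.39, 2.39, 3.14, 3.14, 3.14, 3.14].

## Interface

Orientations are given as a rotation vector (axis times angle).
In Python, from workcell import * gives the robot as it stands.
- The arm moves only by the tool move_arm, never from a script. Its argument "series" is a list of rows, each an object with "slide": the shift along the tool's x, y, z in mm, a list of three; "twist": the turn, a rotation vector about the tool's x, y, z in degrees, a list of three. A call has 1 to 12 rows; each row is the pose to reach, as a shift and turn from the pose measured when the call began, along the tool's axes at that moment; what a row does not reach only later rows make up. A row lasts 1/10 s, in which the tool goes at most 50 mm and 8.59 degrees, less where a joint would pass 70% of its speed; a pose out of reach is approached as far as the arm can. A call with a gripper value outside its range is refused whole. "jaw" is the opening in per cent of the stroke, from 0 (shut) to 100 (fully open), set as the call begins (left out, the last holds). The fingers move at their own pace and stop on an object; the grip force is fixed at half the most. Time passes only in rows, so rows that repeat a pose let the fingers close. It gives the time, the measured TCP pose, the force and the opening at its end, in the units of the state.
- state(): the state, without advancing time (a new reading comes with each control period).
- grab_frame(name): name is "scene" or "top"; returns the picture (480x640x3 uint8, red, green, blue); there is no depth.
- calibration(name): a dict with "fov_y" (degrees; the focal length in pixels is half the picture's height over the tangent of half this angle, whatever the lens; pixels are square), "cx", "cy" (the principal point, pixels), "k1" (the pictures are not rectified: a ray, as slopes to the right and down, at radius r is drawn at 1 + k1 r^2 times it, then the intrinsics apply), "R" (3x3) and "t" (3): a world point X has camera coordinates R X + t. Camera axes: x right, y down, z forward; pixel columns grow to the right and rows downward; lengths in m; the calibration is good to about 2 mm. A picture is of the moment at which its call begins. calibration takes no time and is no camera call.
- hand_in(): hands the job in, once; it reports no verdict.
Trained networks look in the newest picture that a camera, given by its name, has taken for a name from the list of things; names that differ only in an ending like _2 or _b are one class to them, and where a whole thing is asked for, a point or a joint stands for the part that bears it (a point fixed in the world has none). Each returns a list of dicts, best first, with "p" (0 to 1); they miss things now and then, are a little off and sometimes report something else, mostly with a low value. They report only what shows in the picture. A call takes as long as a camera call. They do not tell look-alikes from the thing itself.
- cut_out(camera, label): "region" (480x640 bool, what is visible of it) and "rect" ([left, top, width, height] in pixels, round what is visible of it).
The state is a dict: "clock": time; "joint_positions": joint angles; "qvel": joint speeds; "joint_torque": joint torques, N m; "tool_pos": TCP position; "tool_rot": TCP orientation; "wrist_force": force on the tool from outside, world axes, zero at the start; "wrist_torque": the same for the moment, N m; "finger_gap": finger opening in m.
Only numpy, scipy, OpenCV 4.12 (cv2) and the standard library are available. Lean on these libraries where they do the work, as an engineer would, in place of code of your own. Each camera call takes 0.05 s, during which the arm holds its last target. There are 200 camera calls.

## Task

The lidded wooden salt pot has been pushed too far back on the worktop. Pick up the pot hook by its wooden handle, hook it behind the salt pot and draw the pot forward, still standing upright, until it is level with the pepper mill (its middle as far ahead of the robot as the mill's); then lay the hook flat on the worktop and let go. Do not touch the pot with the gripper or arm, and leave the canister and the mill where they stand.

Things in the scene. Friction and masses are not known exactly. Their poses are not given: they have to be found in the camera images.
- pot_hook: hook tool (mm), flat, 0.25 kg. Origin: underside, mid-handle; x along it to the hook end, y left, z up. Dark wooden handle, flat sides, 26 wide, 32 high, x -68 to 55 (steel collar to 63): grip near origin. Steel strap on edge, 5 thick, z 0 to 22, along y=0 to x=170, then curls left 135 degrees round centre (170, 62), inner radius 59.5: farthest at (235, 62), end (214, 106). A pot settles in it
- salt_pot: round turned oak salt pot with a closed flat wooden lid that does not move, 92 mm in diameter, side nearly upright, 70 mm high, about 0.3 kg (varies), loose, standing at the back of the worktop. Origin: centre of its underside; z up.
- canister: bystander in the same row as the salt pot, to its left or right (at least 60 mm between their sides): a ribbed blue-green stoneware canister without lid, 111 mm in diameter, 117 mm high, loose. Origin: centre of its underside; z up.
- pepper_mill: turned wooden pepper mill with a small knob on top, 58 mm in diameter, 150 mm high, loose, at the left and nearer the robot than the salt pot, well left of the pot's straight way forward. Origin: centre of its underside; x straight ahead of the robot, y to the robot's left, z up.
Things that resemble listed ones, but are neither listed nor needed, are in the scene too. Of the things that look like the pepper_mill, the middle-sized one is meant.

How it is judged:
On the way, in this order (a step that is already met when the one before it is completed fails the run):
1. the gripper holds the pot hook off the worktop, the salt pot still in its place (contact force between the fingers and pot_hook above 1 N and height (world z) of pot_hook above 0.02 m and distance of salt_pot from where it was at the start of the episode below 0.02 m), for 0.2 s.
2. the held hook is down round the far side of the salt pot, before the pot has come forward (moved less than 25 mm) (contact force between the fingers and pot_hook above 1 N and height (world z) of pot_hook below 0.06 m and x of salt_pot in the frame of pot_hook between 0.12 and 0.2 m and y of salt_pot in the frame of pot_hook between 0.03 and 0.11 m and distance of salt_pot from where it was at the start of the episode below 0.025 m), for 0.1 s.
3. the held hook draws the salt pot along by its far side (pot at least 40 mm from where it stood) (contact force between the fingers and pot_hook above 1 N and contact force between pot_hook and salt_pot above 0.2 N and x of salt_pot in the frame of pot_hook between 0.12 and 0.2 m and distance of salt_pot from where it was at the start of the episode above 0.04 m), for 0.1 s.
At the end, for the whole second after the job is handed in: The salt pot stands upright and still on the worktop, its middle as far ahead of the robot (x) as the pepper mill's to within 25 mm; the pot hook lies flat and still on the worktop, released (it may still lie round the pot) (x of salt_pot in the frame of pepper_mill between -0.025 and 0.025 m and height (world z) of salt_pot between -0.01 and 0.01 m and angle between each of salt_pot, pot_hook's own z axis and vertical below 0.1 rad and linear speed of each of salt_pot, pot_hook below 0.02 m/s and height (world z) of pot_hook between -0.01 and 0.01 m); the robot touches nothing.
It fails at once if the gripper or arm touches the salt pot (contact force between any of the fingers, the arm and salt_pot above 0.5 N).
It fails at once if the salt pot is tipped by more than 17 degrees or lifted (angle between salt_pot's own z axis and vertical above 0.3 rad or height (world z) of salt_pot above 0.03 m).
It fails at once if the canister or the pepper mill is moved by more than 15 mm (distance of any of canister, pepper_mill from where it was at the start of the episode above 0.015 m).
It also fails if it takes over 38 s, if anything falls off the work surface, if the arm or the gripper's body presses on something with over 40 N, if the wrist force passes 120 N, or if a joint passes its speed limit or range.

## Working session

There is one attempt and no reset: what is moved stays moved. The work goes in short steps, Python scripts to look and compute and a tool call to move; the robot and the scene stay as the last step left them, time stands still between calls to the robot, and variables do not carry over. Pictures are saved under pics/ and viewed, about 8 in all and at most 12, crops included, and the job is handed in when it is done.

Besides the shell and the picture viewer there is one more tool, called as a command line: name --argument value ..., lists and objects as JSON in quotes. move_arm: Moves the arm, as the interface text tells. Its arguments: {"type":"object","properties":{"series":{"type":"array","items":{"type":"object","properties":{"slide":{"type":"array","items":{"type":"number"}},"twist":{"type":"array","items":{"type":"number"}}}}},"jaw":{"type":"number"}},"required":["series"]}

```bash
mkdir -p pics; ls; cat > h.py <<'E'
from workcell import *
import numpy as np, cv2
from scipy.spatial.transform import Rotation as Ro
def cam(n):
    c=calibration(n); f=240/np.tan(np.radians(c['fov_y'])/2)
    return c,f,np.array(c['R']),np.array(c['t'])
def ray(n,uv):
    c,f,R,t=cam(n)
    d=(np.array(uv,float)-[c['cx'],c['cy']])/f; u=d.copy()
    for _ in range(30): u=d/(1+c['k1']*(u@u))
    return -R.T@t, R.T@np.array([u[0],u[1],1])
def onz(n,uv,z=0):
    o,d=ray(n,uv); return o+d*(z-o[2])/d[2]
def proj(n,X):
    c,f,R,t=cam(n); p=(R@np.array(X,float).T).T+t; s=p[...,:2]/p[...,2:]
    return s*(1+c['k1']*(s**2).sum(-1,keepdims=True))*f+[c['cx'],c['cy']]
E
cat > a.py <<'E'
from h import *
for n in ("scene","top"):
    im=grab_frame(n); cv2.imwrite(f"pics/{n}0.png",im[...,::-1])
    c,f,R,t=cam(n); print(n,c['k1'],f,'pos',-R.T@t,'fwd',R[2])
    for l in ("pot_hook","salt_pot","canister","pepper_mill"):
        for r in cut_out(n,l):
            m=r["region"]; ys,xs=np.nonzero(m)
            print(l,round(r["p"],2),r["rect"],len(xs),'ctr0',onz(n,(xs.mean(),ys.mean()))[:2].round(3))
print(state())
E
python3 a.py
```

```text
pics
scene -0.08761568646604447 591.464882683941 pos [ 0.05357636 -0.22708702  1.25184981] fwd [ 0.39534377  0.25054266 -0.88370339]
pot_hook 0.81 [420.7, 262.5, 37.3, 40.3] 345 ctr0 [ 0.68  -0.145]
salt_pot 0.91 [286.2, 150.3, 38.6, 43.2] 1302 ctr0 [0.75  0.286]
canister 0.68 [352.0, 164.2, 53.0, 56.2] 2441 ctr0 [0.795 0.095]
pepper_mill 0.74 [200.3, 152.7, 31.1, 48.5] 888 ctr0 [0.628 0.473]
pepper_mill 0.58 [200.9, 203.7, 22.3, 29.2] 477 ctr0 [0.52  0.413]
pepper_mill 0.55 [230.5, 102.3, 41.5, 71.6] 1722 ctr0 [0.765 0.464]
top -0.014951892089957166 465.44022933127866 pos [0.43133404 0.00399306 1.02854175] fwd [ 0.17205446  0.09455053 -0.98053937]
pot_hook 0.87 [404.9, 209.1, 69.8, 141.7] 1312 ctr0 [ 0.509 -0.203]
salt_pot 0.81 [223.6, 170.3, 43.1, 43.0] 1527 ctr0 [0.739 0.281]
canister 0.74 [303.0, 143.2, 52.2, 63.1] 2520 ctr0 [0.779 0.084]
pepper_mill 0.79 [137.7, 230.9, 49.4, 32.5] 1003 ctr0 [0.608 0.468]
pepper_mill 0.76 [140.4, 162.1, 64.5, 59.0] 2180 ctr0 [0.741 0.457]
pepper_mill 0.62 [168.1, 280.1, 31.3, 20.6] 499 ctr0 [0.506 0.41 ]
{'clock': 0.5, 'joint_positions': array([-1.45228724e+00,  3.80610966e-01,  1.29744306e+00,  2.05393240e-05,
        1.46360968e+00, -2.15288551e-01]), 'qvel': array([-5.98484978e-04, -5.00524681e-04,  4.85398848e-05, -9.12181711e-04,
        1.08600357e-03, -4.77468174e-04]), 'joint_torque': array([-1.36338815e-03, -4.48039412e+01, -2.31336111e+01, -2.68223439e-04,
        7.65168879e-04,  3.65789489e-06]), 'tool_pos': array([ 0.18020213, -0.51960957,  0.30390197]), 'tool_rot': array([-2.55955491e+00,  1.82150110e+00,  5.12580992e-05]), 'wrist_force': array([ 0.51904095, -0.35208054, -0.33937286]), 'wrist_torque': array([ 8.62808354e-05, -1.06604042e-02,  4.26004240e-02]), 'finger_gap': 0.08509416280083454}
```

View pics/scene0.png

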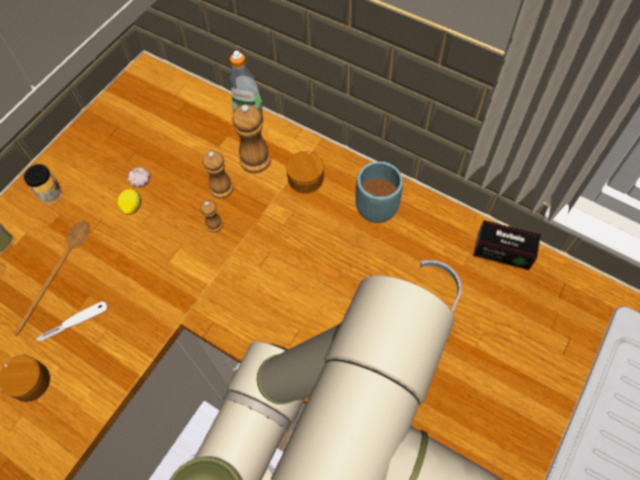

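View pics/top0.png

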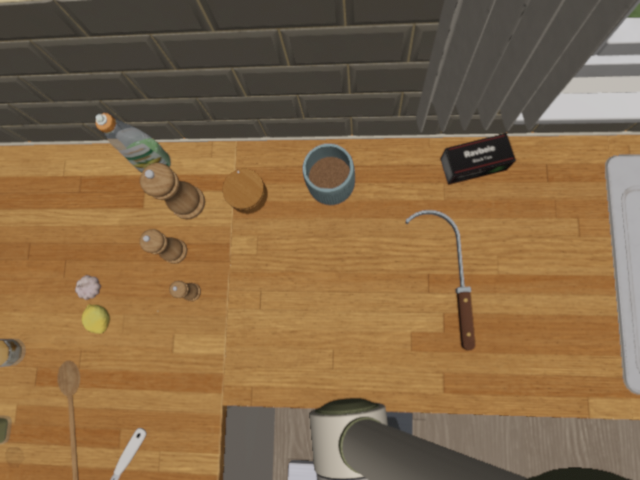

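The hook is at the right: handle around (467,320), curl up to (410,220) in the top view. In the same view the salt pot is at (245,190), with the canister to its right at (330,173). Of the three mills, the middle-sized one has its base near (173,250). Next I'll fit models to the masks.

```bash
cat > fit.py <<'E'
from h import *
from scipy.optimize import minimize
A=np.linspace(0,2*np.pi,40)
def circ(x,y,z,r): return np.c_[x+r*np.cos(A),y+r*np.sin(A),0*A+z]
def fill(n,parts):
    m=np.zeros((480*2,640*2),np.uint8)
    for P in parts:
        cv2.fillConvexPoly(m,np.round(cv2.convexHull((proj(n,P)*2+.5).astype(np.float32))*16).astype(np.int32),255,shift=4)
    return cv2.resize(m,(640,480),interpolation=cv2.INTER_AREA)/255.
def cyl(prof):  # prof: (z,r) list
    return lambda n,p:fill(n,[np.vstack([circ(p[0],p[1],z,r) for z,r in prof])])
def hookparts(p,z0=0):
    c,s=np.cos(p[2]),np.sin(p[2])
    def tr(P): P=np.array(P,float); return np.c_[p[0]+c*P[:,0]-s*P[:,1],p[1]+s*P[:,0]+c*P[:,1],P[:,2]+z0]
    b=lambda x0,x1,w,z:[(x,y,k) for x in(x0,x1) for y in(-w,w) for k in(0,z)]
    out=[tr(b(-.068,.063,.013,.032)),tr(b(.063,.17,.0025,.022))]
    a=np.radians(np.linspace(-90,45,16))
    for u,v in zip(a[:-1],a[1:]):
        out.append(tr([(.17+r*np.cos(t),.062+r*np.sin(t),k) for t in(u,v) for r in(.0595,.0645) for k in(0,.022)]))
    return out
def fit(masks,model,p0,step):
    ms={n:cv2.GaussianBlur(m.astype(float),(0,0),1.0) for n,m in masks.items()}
    def cost(p): return sum(((cv2.GaussianBlur(model(n,p),(0,0),1.0)-m)**2).sum()/m.sum() for n,m in ms.items())
    p0=np.array(p0,float); S=np.vstack([p0]+[p0+np.eye(len(p0))[i]*step[i] for i in range(len(p0))])
    r=minimize(cost,p0,method='Nelder-Mead',options=dict(initial_simplex=S,xatol=2e-4,fatol=1e-4)); return r.x.round(4),round(r.fun,3)
def hook_model(n,p): return fill(n,hookparts(p))
E
cat > b.py <<'E'
from fit import *
M={}
for n in("scene","top"):
    grab_frame(n)
    for l in("pot_hook","salt_pot","canister","pepper_mill"): M[n,l]=cut_out(n,l)
def near(n,l,xy): return min(M[n,l],key=lambda r:np.hypot(*(onz(n,np.array(r['rect'][:2])+np.array(r['rect'][2:])/2)[:2]-xy)))['region']
pot=cyl([(0,.046),(.07,.046)]); can=cyl([(0,.0555),(.117,.0555)])
def mill(s): return cyl([(0,.029*s),(.02*s,.029*s),(.125*s,.021*s),(.15*s,.008*s)])
sets=[("salt_pot",pot,(.72,.27)),("canister",can,(.75,.08))]
for l,mo,g in sets:
    for ns in(("scene",),("top",),("scene","top")):
        print(l,ns,fit({n:near(n,l,g) for n in ns},mo,g,(.02,.02)))
for g in((.62,.47),(.75,.46),(.51,.41)):
    for ns in(("scene",),("top",),("scene","top")):
        print("mill",ns,fit({n:near(n,"pepper_mill",g) for n in ns},lambda n,p:mill(p[2])(n,p),(*g,1),(.02,.02,.2)))
print("hook",fit({"top":near("top","pot_hook",(.5,-.2))},hook_model,(.44,-.25,.05),(.02,.02,.1)))
E
python3 b.py
```

```text
salt_pot ('scene',) (array([0.7302, 0.2716]), np.float64(0.075))
salt_pot ('top',) (array([0.7273, 0.2699]), np.float64(0.041))
salt_pot ('scene', 'top') (array([0.7283, 0.2702]), np.float64(0.116))
canister ('scene',) (array([0.7571, 0.0804]), np.float64(0.081))
canister ('top',) (array([0.7549, 0.0788]), np.float64(0.068))
canister ('scene', 'top') (array([0.7549, 0.0796]), np.float64(0.153))
mill ('scene',) (array([0.5998, 0.44  , 0.9963]), np.float64(0.035))
mill ('top',) (array([0.5987, 0.4425, 0.9987]), np.float64(0.05))
mill ('scene', 'top') (array([0.5988, 0.4411, 1.0013]), np.float64(0.096))
mill ('scene',) (array([0.7169, 0.4175, 1.3582]), np.float64(0.037))
mill ('top',) (array([0.7136, 0.4187, 1.4164]), np.float64(0.027))
mill ('scene', 'top') (array([0.715 , 0.4174, 1.3889]), np.float64(0.086))
mill ('scene',) (array([0.5052, 0.3925, 0.6917]), np.float64(0.023))
mill ('top',) (array([0.5028, 0.3931, 0.722 ]), np.float64(0.008))
mill ('scene', 'top') (array([0.5035, 0.3927, 0.7062]), np.float64(0.056))Traceback (most recent call last):
  File "b.py", line 16, in <module>

[... 990 characters left out ...]
n ms.items())
                                               ~~~~~^^^^^
  File "fit.py", line 26, in hook_model
    def hook_model(n,p): return fill(n,hookparts(p))
                                ~~~~^^^^^^^^^^^^^^^^
  File "fit.py", line 8, in fill
    cv2.fillConvexPoly(m,np.round(cv2.convexHull((proj(n,P)*2+.5).astype(np.float32))*16).astype(np.int32),255,shift=4)
                                                  ~~~~^^^^^
  File "h.py", line 15, in proj
    c,f,R,t=cam(n); p=(R@np.array(X,float).T).T+t; s=p[...,:2]/p[...,2:]
            ~~~^^^
  File "h.py", line 5, in cam
    c=calibration(n); f=240/np.tan(np.radians(c['fov_y'])/2)
ValueError: time passes only in moves, steps and waits
```

```bash
sed -i '1i from functools import lru_cache' h.py; sed -i 's/^def cam/@lru_cache\ndef cam/' h.py
cat >> h.py <<'E'
def goal(pos,ang=None):
    """print slide/twist from the present pose to a tool-down pose with jaw axis at yaw ang"""
    s=state(); R0=Ro.from_rotvec(s['tool_rot']); x=R0.as_matrix()[:,0]
    print('clock',s['clock'],'tcp',s['tool_pos'].round(4),'xaxis yaw',np.degrees(np.arctan2(x[1],x[0])).round(2),'F',s['wrist_force'].round(1),'gap',s['finger_gap'],'j',s['joint_positions'].round(2))
    d=R0.inv().apply(np.array(pos)-s['tool_pos'])*1000
    if ang is None: print('slide',d.round(1)); return
    G=Ro.from_matrix(np.array([[np.cos(ang),np.sin(ang),0],[np.sin(ang),-np.cos(ang),0],[0,0,-1]]).T.T)
    print('slide',d.round(1),'twist',np.degrees((R0.inv()*G).as_rotvec()).round(2))
E
cat > c.py <<'E'
from fit import *
im=grab_frame("top"); r=cut_out("top","pot_hook")[0]
p,e=fit({"top":r['region']},hook_model,(.44,-.25,.05),(.02,.02,.1)); print(p,e,'deg',np.degrees(p[2]))
ov=im[...,::-1].copy()
for P in hookparts(p): cv2.polylines(ov,[cv2.convexHull(proj("top",P).astype(np.float32)).astype(np.int32)],True,(0,255,0),1)
cv2.imwrite("pics/hookfit.png",cv2.resize(ov[190:370,380:500],None,fx=3,fy=3))
g=p[:2]+.015*np.array([np.cos(p[2]),np.sin(p[2])])
print('grip',g); goal([*g,.10],p[2]-np.pi/2)
print({k:v for k,v in globals().items() if 'tip' in k})
E
python3 c.py
```

```text
[ 0.4578 -0.2095  0.0619] 0.029 deg 3.5466087518597957
grip [ 0.47277127 -0.20857209]
clock 1.1 tcp [ 0.1802 -0.5196  0.3039] xaxis yaw -70.87 F [-0.4  0.3  0.3] gap 0.08542219106986938 j [-1.45  0.38  1.3  -0.    1.46 -0.22]
slide [-198.  -378.3  203.9] twist [ 0.    0.   15.58]
{'tip_reach': 0.0726}
```

View pics/hookfit.png

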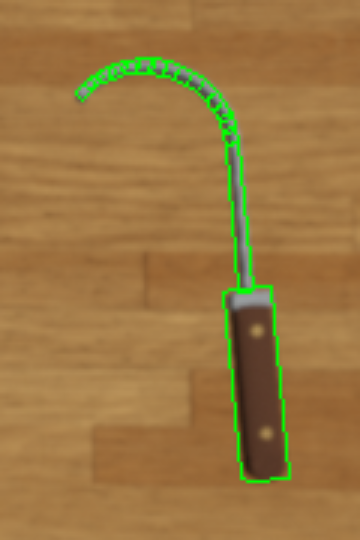

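The fit lies on the hook. I'll move above the handle.

move_arm --series '[{"slide":[-198,-378,150],"twist":[0,0,15.6]},{"slide":[-198,-378,150],"twist":[0,0,15.6]},{"slide":[-198,-378,150],"twist":[0,0,15.6]},{"slide":[-198,-378,150],"twist":[0,0,15.6]},{"slide":[-198,-378,150],"twist":[0,0,15.6]},{"slide":[-198,-378,150],"twist":[0,0,15.6]},{"slide":[-198,-378,150],"twist":[0,0,15.6]},{"slide":[-198,-378,150],"twist":[0,0,15.6]},{"slide":[-198,-378,150],"twist":[0,0,15.6]},{"slide":[-198,-378,150],"twist":[0,0,15.6]},{"slide":[-198,-378,150],"twist":[0,0,15.6]},{"slide":[-198,-378,150],"twist":[0,0,15.6]}]' --jaw 100

```text
clock: 2.3
tool_pos: [0.4722, -0.2095, 0.1543]
tool_rot: [2.288, -2.153, 0.001]
wrist_force: [-0.7, -0.1, 0.4]
finger_gap: 0.0856
```

```bash
python3 -c "
from h import *
goal([.4728,-.2086,.083],.0619-np.pi/2)"
```

```text
clock 2.3 tcp [ 0.4722 -0.2095  0.1543] xaxis yaw -86.51 F [-0.7 -0.1  0.4] gap 0.0856439092524059 j [-0.65  0.49  1.61 -0.    1.04  0.86]
slide [-0.9 -0.6 71.3] twist [-0.02 -0.04 -0.06]
```

move_arm --series '[{"slide":[-1,-0.5,35]},{"slide":[-1,-0.5,60]},{"slide":[-1,-0.5,71]},{"slide":[-1,-0.5,71]}]'

```text
invalid input at $.series[0]: expected keys slide, twist
```

move_arm --series '[{"slide":[0,0,0]},{"slide":[0,0,0]},{"slide":[0,0,0]},{"slide":[0,0,0]},{"slide":[0,0,0]},{"slide":[0,0,0]},{"slide":[0,0,0]},{"slide":[0,0,0]}]' --jaw 0

```text
invalid input at $.series[0]: expected keys slide, twist
```

move_arm --series '[{"slide":[-1,-0.5,35],"twist":[0,0,0]},{"slide":[-1,-0.5,60],"twist":[0,0,0]},{"slide":[-1,-0.5,71],"twist":[0,0,0]},{"slide":[-1,-0.5,71],"twist":[0,0,0]}]'

```text
clock: 2.7
tool_pos: [0.472, -0.2093, 0.0828]
tool_rot: [2.286, -2.155, -0.001]
wrist_force: [-0.5, 1.2, 0.9]
finger_gap: 0.0851
```

```bash
python3 -c "
from h import *
goal([.4728,-.2086,.083],.0619-np.pi/2)"
```

```text
clock 2.7 tcp [ 0.472  -0.2093  0.0828] xaxis yaw -86.61 F [-0.5  1.2  0.9] gap 0.0850647495493011 j [-0.65  0.6   1.68 -0.    0.87  0.87]
slide [-0.7 -0.8 -0.2] twist [ 0.05  0.02 -0.16]
```

move_arm --series '[{"slide":[0,0,0],"twist":[0,0,0]},{"slide":[0,0,0],"twist":[0,0,0]},{"slide":[0,0,0],"twist":[0,0,0]},{"slide":[0,0,0],"twist":[0,0,0]},{"slide":[0,0,0],"twist":[0,0,0]},{"slide":[0,0,0],"twist":[0,0,0]},{"slide":[0,0,0],"twist":[0,0,0]},{"slide":[0,0,0],"twist":[0,0,0]}]' --jaw 0

```text
clock: 3.5
tool_pos: [0.4722, -0.2093, 0.0836]
tool_rot: [2.286, -2.154, 0.0]
wrist_force: [-1.5, 0.4, 6.0]
finger_gap: 0.0243
```

move_arm --series '[{"slide":[0,0,-20],"twist":[0,0,0]},{"slide":[0,0,-50],"twist":[0,0,0]},{"slide":[0,0,-90],"twist":[0,0,0]},{"slide":[0,0,-130],"twist":[0,0,0]},{"slide":[0,0,-155],"twist":[0,0,0]},{"slide":[0,0,-160],"twist":[0,0,0]},{"slide":[0,0,-160],"twist":[0,0,0]}]'

```text
clock: 4.2
tool_pos: [0.472, -0.2091, 0.2433]
tool_rot: [2.286, -2.154, 0.0]
wrist_force: [-0.1, -0.6, -3.1]
finger_gap: 0.0252
```

```bash
cat > d.py <<'E'
from h import *
# target with yaw 0: hook origin = pot-(.17,.062); grip 15 mm ahead
y=0.0
pot=np.array([.7285,.2702]); c,s=np.cos(y),np.sin(y)
o=pot-np.array([[c,-s],[s,c]])@[.170,.060]; g=o+.0145*np.array([c,s]); print(o,g)
goal([*g,.24],y-np.pi/2)
cv2.imwrite("pics/lift.png",grab_frame("scene")[...,::-1])
E
python3 d.py
```

```text
[0.5585 0.2102] [0.573  0.2102]
clock 4.2 tcp [ 0.472  -0.2091  0.2433] xaxis yaw -86.59 F [-0.1 -0.6 -3.1] gap 0.02520891990048231 j [-0.65  0.38  1.49 -0.    1.27  0.86]
slide [-412.6 -125.7    3.1] twist [ 0.   -0.02  3.41]
```

View pics/lift.png

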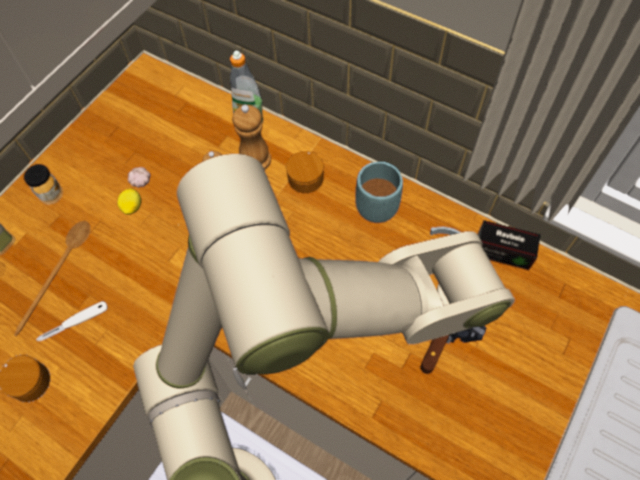

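Hook is held and level as far as I can see (curl tip at (440,230), handle at (432,355)). I'll carry it across above the canister, staying back from the wall for now.

move_arm --series '[{"slide":[-40,-5,0],"twist":[0,0,0]},{"slide":[-80,-10,0],"twist":[0,0,1]},{"slide":[-125,-20,0],"twist":[0,0,1.5]},{"slide":[-170,-30,0],"twist":[0,0,2]},{"slide":[-215,-40,0],"twist":[0,0,2.5]},{"slide":[-260,-50,0],"twist":[0,0,3]},{"slide":[-305,-60,0],"twist":[0,0,3.4]},{"slide":[-350,-75,0],"twist":[0,0,3.4]},{"slide":[-385,-85,0],"twist":[0,0,3.4]},{"slide":[-407,-90,0],"twist":[0,0,3.4]},{"slide":[-412,-90,0],"twist":[0,0,3.4]},{"slide":[-412,-90,0],"twist":[0,0,3.4]}]'

```text
clock: 5.45
tool_pos: [0.5367, 0.2079, 0.2406]
tool_rot: [2.22, -2.218, -0.006]
wrist_force: [0.5, -0.1, -2.1]
finger_gap: 0.0251
```

```bash
cat > e.py <<'E'
from fit import *
print('wall',onz("top",(250,138)),onz("top",(330,138)))
s=state(); im=grab_frame("top"); ov=im[...,::-1].copy()
X=Ro.from_rotvec(s['tool_rot']).as_matrix()[:,0]; y=np.arctan2(X[1],X[0])+np.pi/2
o=s['tool_pos'][:2]-.0145*np.array([np.cos(y),np.sin(y)]); z=s['tool_pos'][2]-.0835
print('pred origin',o,z,np.degrees(y))
for P in hookparts([*o,y],z): cv2.polylines(ov,[cv2.convexHull(proj("top",P).astype(np.float32)).astype(np.int32)],True,(0,255,0),1)
cv2.imwrite("pics/e.png",cv2.resize(ov[60:360,100:450],None,fx=2,fy=2))
goal([.573,.2102,.24],-np.pi/2)
E
python3 e.py
```

```text
wall [0.87104572 0.27513929 0.        ] [0.86745552 0.0836661  0.        ]
pred origin [0.52215958 0.20790991] 0.15714318959126589 0.06695688966078105
clock 5.5 tcp [0.5368 0.2071 0.2411] xaxis yaw -89.99 F [ 0.1 -0.1 -2.3] gap 0.024687206924520935 j [0.16 0.48 1.33 0.   1.34 1.73]
slide [ -3.1 -36.2   1. ] twist [0.25 0.01 0.01]
```

View pics/e.png

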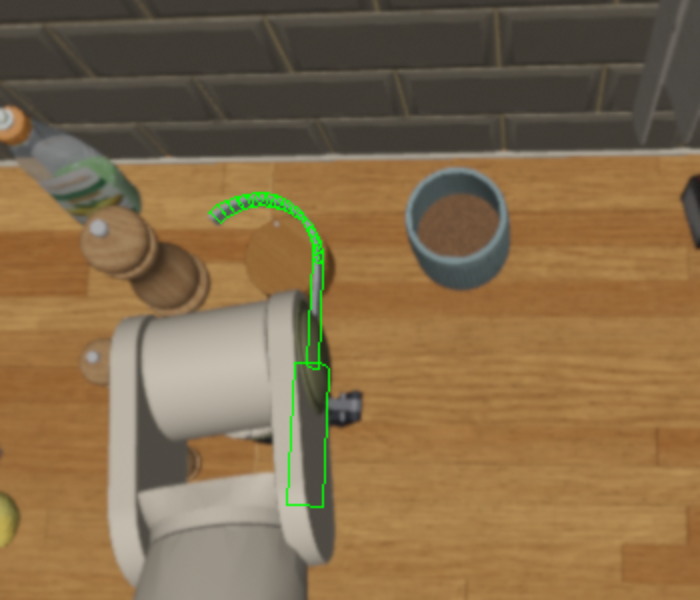

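The predicted hook outline matches the strap at (265,200)–(315,300) in the crop, so there is no sag. Clearance round the pot lid looks even. Moving forward, then down.

move_arm --series '[{"slide":[-1.5,-20,1],"twist":[0.2,0,0]},{"slide":[-1.5,-36,1],"twist":[0.2,0,0]},{"slide":[-1.5,-36,1],"twist":[0.2,0,0]},{"slide":[-1.5,-36,1],"twist":[0.2,0,0]}]'

```text
clock: 5.9
tool_pos: [0.5725, 0.2076, 0.2394]
tool_rot: [2.219, -2.222, -0.002]
wrist_force: [-0.7, -0.2, -1.7]
finger_gap: 0.025
```

```bash
sed -i 's/pics\/e.png/pics\/e2.png/; s/goal(.*/goal([.573,.2085,.0855],-np.pi\/2)/' e.py; python3 e.py
```

```text
wall [0.87104572 0.27513929 0.        ] [0.86745552 0.0836661  0.        ]
pred origin [0.55795805 0.20759979] 0.1558912441347205 -0.07385184660306701
clock 5.95 tcp [0.5722 0.2079 0.2396] xaxis yaw -90.05 F [ 0.2 -0.2 -2.3] gap 0.024557605396583533 j [0.15 0.53 1.23 0.   1.38 1.73]
slide [ -0.6  -1.1 154.1] twist [ 0.13 -0.   -0.05]
```

View pics/e2.png

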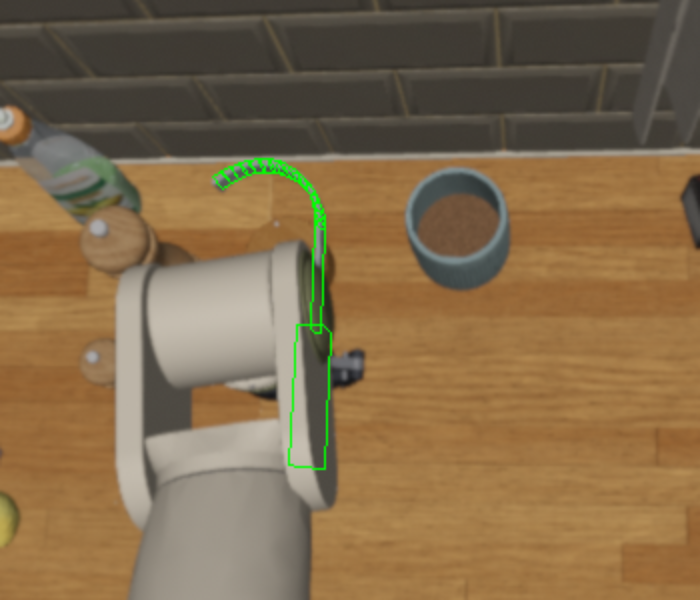

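```bash
python3 - <<'E'
from h import *
for z in (.3,.4,.5,.6): print(z,[onz("top",(100+a/2,60+b/2),z)[:2].round(3) for a,b in((118,280),(118,440),(150,265),(330,480),(362,360))])
cv2.imwrite("pics/f.png",grab_frame("scene")[60:400,100:520,::-1])
E
```

```text
0.3 [array([0.635, 0.347]), array([0.5  , 0.336]), array([0.648, 0.32 ]), array([0.471, 0.159]), array([0.568, 0.137])]
0.4 [array([0.607, 0.3  ]), array([0.491, 0.29 ]), array([0.618, 0.277]), array([0.465, 0.138]), array([0.549, 0.118])]
0.5 [array([0.579, 0.253]), array([0.481, 0.245]), array([0.589, 0.233]), array([0.46 , 0.116]), array([0.53, 0.1 ])]
0.6 [array([0.551, 0.206]), array([0.472, 0.199]), array([0.559, 0.19 ]), array([0.455, 0.095]), array([0.511, 0.082])]
```

View pics/f.png

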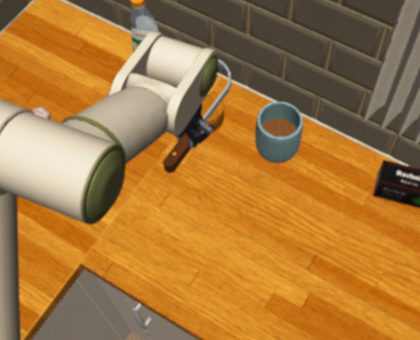

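The arm's left edge is at y ≤ 0.35, which clears the mills (right edge y ≥ 0.377). The crop shows the hook poised above the pot, so I'll lower it.

move_arm --series '[{"slide":[-1,-1,30],"twist":[0,0,0]},{"slide":[-1,-1,60],"twist":[0,0,0]},{"slide":[-1,-1,75],"twist":[0,0,0]},{"slide":[-1,-1,95],"twist":[0,0,0]},{"slide":[-1,-1,115],"twist":[0,0,0]},{"slide":[-1,-1,135],"twist":[0,0,0]},{"slide":[-1,-1,148],"twist":[0,0,0]},{"slide":[-1,-1,153],"twist":[0,0,0]},{"slide":[-1,-1,154],"twist":[0,0,0]},{"slide":[-1,-1,154],"twist":[0,0,0]}]'

```text
clock: 7.0
tool_pos: [0.5731, 0.2092, 0.0866]
tool_rot: [2.221, -2.222, -0.001]
wrist_force: [0.0, -0.0, -2.4]
finger_gap: 0.0246
```

```bash
cat > g.py <<'E'
from fit import *
import sys
mx=.599
pot=cyl([(0,.046),(.07,.046)])
for n in("scene","top"):
    im=grab_frame(n)
    for r in cut_out(n,"salt_pot"):
        if r['rect'][1]<330: print(n,r['rect'],fit({n:r['region']},pot,(float(sys.argv[1]),.27),(.02,.02)))
cv2.imwrite(sys.argv[2],cv2.resize(im[80:380,100:450,::-1],None,fx=2,fy=2))
goal([.443,.2085,.085],-np.pi/2)
E
python3 g.py .72 pics/g1.png
```

```text
scene [295.2, 148.9, 25.8, 34.0] (array([0.771 , 0.2721]), np.float64(5.626))
top [222.5, 167.4, 45.3, 42.3] (array([0.7296, 0.2701]), np.float64(0.066))
top [138.5, 229.7, 48.8, 31.7] (array([0.7708, 0.1897]), np.float64(2.585))
clock 7.2 tcp [0.5731 0.2092 0.0865] xaxis yaw -90.03 F [ 0.7 -0.  -2.3] gap 0.02488510356517631 j [0.16 0.71 1.4  0.   1.04 1.73]
slide [  0.7 130.1   1.6] twist [ 0.03  0.01 -0.03]
```

View pics/g1.png

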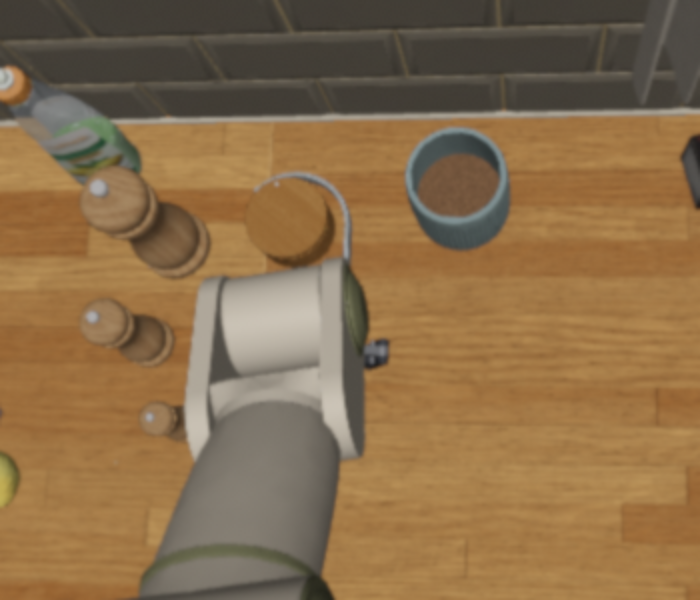

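The hook lies round the pot's far side ((260–350,175–250) in the crop) and the pot is still at x ≈ 0.729. Now drawing it forward gently.

move_arm --series '[{"slide":[0,6,1],"twist":[0,0,0]},{"slide":[0,12,1],"twist":[0,0,0]},{"slide":[0,18,1],"twist":[0,0,0]},{"slide":[0,26,1],"twist":[0,0,0]},{"slide":[0,36,1],"twist":[0,0,0]},{"slide":[0,46,1],"twist":[0,0,0]},{"slide":[0,56,1],"twist":[0,0,0]},{"slide":[0,66,1],"twist":[0,0,0]},{"slide":[0,76,1],"twist":[0,0,0]},{"slide":[0,86,1],"twist":[0,0,0]},{"slide":[0,94,1],"twist":[0,0,0]},{"slide":[0,98,1],"twist":[0,0,0]}]'

```text
clock: 8.4
tool_pos: [0.4743, 0.2092, 0.0857]
tool_rot: [2.221, -2.221, -0.001]
wrist_force: [2.4, 0.6, -2.6]
finger_gap: 0.0248
```

```bash
python3 g.py .64 pics/g2.png
```

```text
scene [265.2, 174.9, 37.8, 41.8] (array([0.6501, 0.2737]), np.float64(0.684))
top [217.1, 206.7, 46.4, 42.8] (array([0.6441, 0.2729]), np.float64(0.051))
clock 8.6 tcp [0.475  0.2092 0.0855] xaxis yaw -90.01 F [-0.3  0.3 -2.9] gap 0.02465200143183342 j [0.19 0.6  1.67 0.   0.88 1.76]
slide [ 0.7 32.   0.6] twist [ 0.07  0.   -0.01]
```

View pics/g2.png

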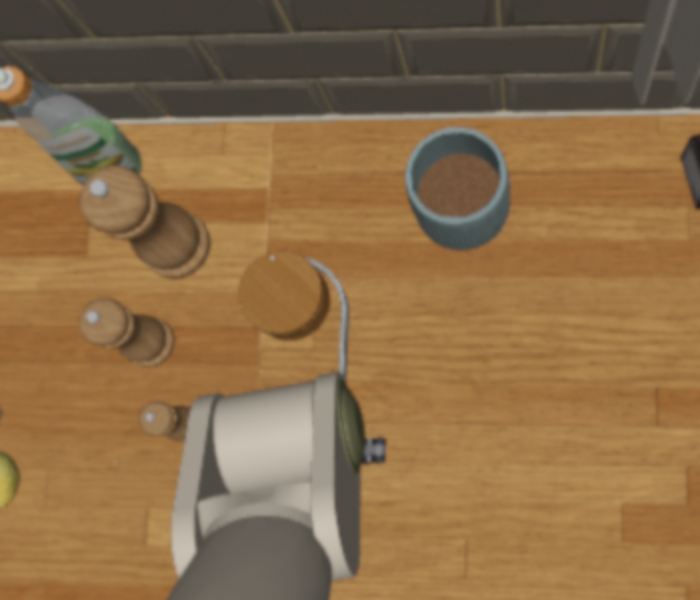

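The pot has come forward upright to x ≈ 0.644 and is seated in the hook. It needs 45 mm more.

move_arm --series '[{"slide":[0,7,0],"twist":[0,0,0]},{"slide":[0,16,0],"twist":[0,0,0]},{"slide":[0,26,0],"twist":[0,0,0]},{"slide":[0,34,0],"twist":[0,0,0]},{"slide":[0,40,0],"twist":[0,0,0]},{"slide":[0,44,0],"twist":[0,0,0]},{"slide":[0,45,0],"twist":[0,0,0]},{"slide":[0,45,0],"twist":[0,0,0]}]'

```text
clock: 9.4
tool_pos: [0.4297, 0.2092, 0.0856]
tool_rot: [2.22, -2.22, -0.002]
wrist_force: [0.3, 1.0, -2.4]
finger_gap: 0.025
```

```bash
python3 g.py .60 pics/g3.png
```

```text
scene [255.7, 187.8, 39.7, 41.8] (array([0.6039, 0.2726]), np.float64(0.509))
top [217.7, 225.2, 46.4, 44.6] (array([0.5984, 0.2726]), np.float64(0.056))
top [300.9, 144.2, 51.8, 62.8] (array([0.7709, 0.0781]), np.float64(0.253))
clock 9.6 tcp [0.4298 0.2092 0.0854] xaxis yaw -90.01 F [ 0.2  0.5 -2.3] gap 0.024583401958990874 j [0.2  0.55 1.78 0.   0.81 1.78]
slide [  0.7 -13.2   0.4] twist [ 0.13 -0.01 -0.01]
```

move_arm --series '[{"slide":[0,-3,0],"twist":[0,0,0]},{"slide":[0,-5,1],"twist":[0,0,0]},{"slide":[0,-5,2],"twist":[0,0,0]},{"slide":[0,-5,2.5],"twist":[0,0,0]},{"slide":[0,-5,2.5],"twist":[0,0,0]}]'

```text
clock: 10.1
tool_pos: [0.4352, 0.2092, 0.0836]
tool_rot: [2.221, -2.221, -0.001]
wrist_force: [-1.4, -1.3, 7.5]
finger_gap: 0.0247
```

Contact with the worktop is felt (Fz rose from −2 to +7.5 N). I'll open partly, then fully, and lift.

move_arm --series '[{"slide":[0,0,0],"twist":[0,0,0]},{"slide":[0,0,0],"twist":[0,0,0]},{"slide":[0,0,0],"twist":[0,0,0]},{"slide":[0,0,0],"twist":[0,0,0]},{"slide":[0,0,0],"twist":[0,0,0]},{"slide":[0,0,0],"twist":[0,0,0]}]' --jaw 80

```text
clock: 10.7
tool_pos: [0.4352, 0.2092, 0.0835]
tool_rot: [2.221, -2.221, -0.001]
wrist_force: [-1.0, -0.1, 0.0]
finger_gap: 0.0686
```

move_arm --series '[{"slide":[0,0,-15],"twist":[0,0,0]},{"slide":[0,0,-40],"twist":[0,0,0]},{"slide":[0,0,-80],"twist":[0,0,0]},{"slide":[0,20,-120],"twist":[0,0,0]},{"slide":[0,50,-160],"twist":[0,0,0]},{"slide":[60,80,-180],"twist":[0,0,0]},{"slide":[110,90,-180],"twist":[0,0,0]},{"slide":[160,90,-180],"twist":[0,0,0]},{"slide":[200,90,-180],"twist":[0,0,0]},{"slide":[240,90,-180],"twist":[0,0,0]},{"slide":[260,90,-180],"twist":[0,0,0]},{"slide":[260,90,-180],"twist":[0,0,0]}]'

```text
clock: 11.9
tool_pos: [0.3453, -0.053, 0.2636]
tool_rot: [2.216, -2.226, -0.0]
wrist_force: [-0.3, -0.0, 0.2]
finger_gap: 0.0686
```

```bash
sed -e '/hook",fit/d' -e 's/(.72,.27)/(.60,.27)/' b.py > k.py; cat >> k.py <<'E'
r=M["top","pot_hook"][0]; print("hook",fit({"top":r['region']},hook_model,(.42,.21,0),(.02,.02,.1)))
cv2.imwrite("pics/k.png",grab_frame("top")[...,::-1]); goal([.4,0,.3])
E
python3 k.py
```

```text
salt_pot ('scene',) (array([0.6014, 0.2738]), np.float64(0.061))
salt_pot ('top',) (array([0.599 , 0.2726]), np.float64(0.029))
salt_pot ('scene', 'top') (array([0.5994, 0.2725]), np.float64(0.092))
canister ('scene',) (array([0.7558, 0.0803]), np.float64(0.068))
canister ('top',) (array([0.7536, 0.0787]), np.float64(0.069))
canister ('scene', 'top') (array([0.7557, 0.0799]), np.float64(0.141))
mill ('scene',) (array([0.6001, 0.4394, 1.0019]), np.float64(0.035))
mill ('top',) (array([0.5982, 0.4417, 1.042 ]), np.float64(0.026))
mill ('scene', 'top') (array([0.5992, 0.4399, 1.0225]), np.float64(0.085))
mill ('scene',) (array([0.7158, 0.416 , 1.3755]), np.float64(0.044))
mill ('top',) (array([0.7143, 0.4183, 1.4367]), np.float64(0.036))
mill ('scene', 'top') (array([0.7147, 0.4172, 1.4088]), np.float64(0.101))
mill ('scene',) (array([0.5049, 0.3908, 0.7268]), np.float64(0.012))
mill ('top',) (array([0.503 , 0.3931, 0.7479]), np.float64(0.011))
mill ('scene', 'top') (array([0.5039, 0.3918, 0.7356]), np.float64(0.053))
hook (array([0.4206, 0.2091, 0.002 ]), np.float64(0.14))
clock 12.45 tcp [ 0.3453 -0.0505  0.2636] xaxis yaw -89.95 F [-0.2  0.3  0.2] gap 0.06851427031799624 j [-0.49  0.07  1.86 -0.    1.22  1.08]
slide [-50.4 -54.7 -36.5]
```

View pics/k.png

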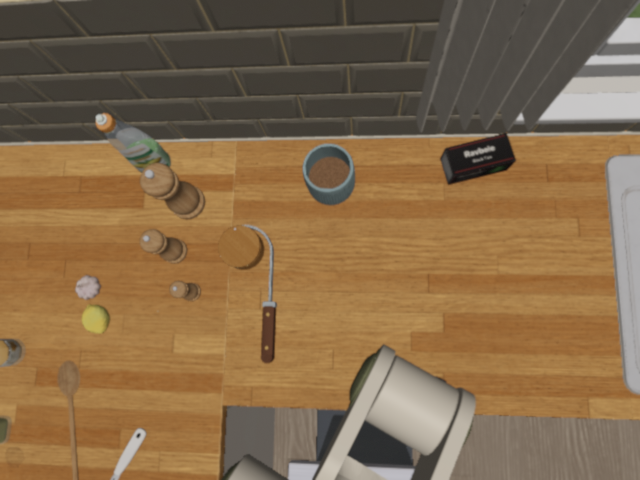

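The pot (240,247) stands at x 0.599, level with the mill at 0.599. The hook lies flat round it, and the canister and mills are unmoved. The arm is clear, so I'm handing in.

```bash
python3 -c "
from workcell import *
print(hand_in())"
```

```text
the job is handed in; nothing more can be done
None
```

I gripped the pot hook by its handle, carried it over the canister and lowered it round the far side of the salt pot. I then drew the pot about 130 mm forward, laid the hook down, released it, backed the arm away and handed the job in at about 12.5 s. `hand_in` reported no verdict.

Last checks, from both cameras unless noted:
- **Salt pot:** its middle is at x ≈ 0.599 m and it stands upright. The pepper mill is also at x ≈ 0.599 m, so they are level to within about 2 mm.
- **Canister and mill:** both are within about 1–2 mm of where they stood.
- **Hook:** it is released and rests on the worktop beside and behind the pot. That it lies flat is judged from the top picture and the contact force felt when setting it down, not measured directly.
- **Disagreements:** while the arm partly hid the pot, the scene camera read its x about 5 mm higher than the top camera, and was about 4 cm out when the pot was mostly hidden. I used the top camera then. With the arm clear, the two agreed to about 2 mm.
- **Refused calls:** the interface refused two move calls because I left out the twist values; nothing moved.

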